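# Fit the grating insert into the grater box and lock it

### The job

Set up the grater box for grating: draw its red lock back, lay the green-framed grating insert flat in the white bed and slide it fully home with its tongue under the far end of the bed, then push the red lock fully home over the insert's near edge. Leave the grey-framed slicing insert where it lies, and do not knock over the tub, mug or spice jar behind.

Things in the scene. Friction and masses are not known exactly. Their poses are not given: they have to be found in the camera images.
- grater: Grater box, fixed: clear catch box under a white bed, about 250 long (x) by 104 wide (y), deck 70 high, side rims 76. +x is its far end. Origin: on the worktop below the centre of a seated insert. Pocket 61 wide (y) with 45-degree lead-ins (73 wide at the top), x -84 to 55. Its long sides are cut away from x -43 to 22 down to z 45, for the fingers that hold the insert, also while it slides.
- pocket_home (a point): On the pocket's ledge level (58 above the worktop): where the centre of the insert's underside sits when home. Axes as the grater's. The far wall, which the frame meets when home, is 55 ahead; in it a slot 40 wide, 7.5 high, 18 deep under the far deck takes the tongue.
- pocket_start (a point): 22 short (-x) of pocket_home at the same height: lay the insert in flat with its centre here (within 5), so that its tongue clears the far deck's edge, then slide it to +x until it stops.
- lock (a joint): Red sliding lock on the bed's near end, along the grater's x: 0 = fully drawn back (pocket clear), 0.036 m = fully home, its nose over the insert's last 8 mm and its shoulder close behind it. Stiff (2 N), stays where left. It cannot get home unless the insert is home. Starts partly closed, covering part of the pocket.
- lock_tab (a point): Centre of the top of the lock's upright red thumb tab: 12 (x) by 30 (y), standing 20 above the lock's plate (tab top z = 95.5, plate top z = 75.5); moves with the lock; axes parallel to the grater's. The plate reaches 35 ahead (+x) of the tab's centre and 25 behind, 44 wide.
- grating_insert: Insert to fit: green frame 110 (x) by 58 (y) by 12 high round a steel grating plate with many small raised teeth, 90 g, with a thin tongue (34 wide, 5 thick) standing 16 out of the +x end at the bottom. Origin: centre of the frame's underside; z up. Lies flat on the worktop. Grip across the 58 mm width at mid-length (ribbed). It fits the bed only with its tongue towards the grater's +x.
- tongue_tip (a point): Tip of the green insert's tongue, 71 ahead (+x) of its origin, 2.5 above its underside.
- slicing_insert: Second insert of the same shape, dark grey frame with one straight blade; to be left alone. Origin as on the green one.
- red_mug: Red patterned mug, 87 high, standing upright at the back right; origin at the centre of its foot.
- green_tub: Light green plastic tub, 138 across, 125 high, standing upright behind; origin at the centre of its foot.
- spice: Spice jar, 44 across, 105 high, standing upright at the back right; origin at the centre of its foot.
Mind the look-alikes: they are no part of the job. There is more than one size of the grating_insert; the one meant has the size given above.

How it is judged:
By the outcome, as a careful person would: the job done as asked, in the order asked, and still so for the second after the job is handed in, with the robot touching nothing.
It also fails if it takes over 51 s, if anything falls off the work surface, if the arm or the gripper's body presses on something with over 40 N, if the wrist force passes 120 N, or if a joint passes its speed limit or range.

### The arm

A 6-joint arm with a two-finger parallel gripper is mounted at the origin on a cart in front of the work surface, level with it; the furniture and walls round the work are solid. World frame = base frame: x ahead of the robot, y to its left, z up, the work surface at z = 0. Lengths are in m, angles in degrees, forces in N, time in s.
With the tool pointing down it reaches from about 0.35 to 0.775 m from the base axis. Payload 7.3 kg.
Tool frame: the origin (TCP) lies at the very end of the fingers, on their centre line; the grasp point (between the pads) lies 19 mm behind it; y points along the fingers, z is the direction in which the jaws open and shut, and the axes are right-handed (so a half turn about y gives the same grasp; the last joint's range is limited). The gripper opens to 92 mm and grips with 3 to 60 N. Pads are 19 mm wide; open, the fingers measure 130 mm over their backs; the gripper's body (75 mm by 190 mm) begins 47 mm behind the grasp point.
Start: joints at [68.583, 19.595, 87.324, -0, 73.075, -8.365], TCP at [0.119, 0.511, 0.227] pointing down, gripper open.
Joint ranges: [-145.02, 145.02], [-44.19, 115.74], [2.07, 154.8], [-57.11, 237.11], [16.16, 152.29], [-177.93, 177.93]. Speed limits (degrees/s): [147.25, 147.25, 180, 180, 180, 180].

### API

Orientations are given as [roll, pitch, yaw] about the fixed x, y, z axes, in that order (R = Rz(yaw) Ry(pitch) Rx(roll)).
In Python, from station import read_state, read_camera, get_calibration, job_done, trace, landmark_of gives the robot as it stands.
- The arm moves only by the tool arm_command, never from a script. Its argument "rows" is a list of rows, each a list of 7 numbers: the shift along the tool's x, y, z in cm, then the turn, a rotation vector about the tool's x, y, z in rad, then the finger opening in cm, from 0 to 9.18. In form: [[dx, dy, dz, rx, ry, rz, hand], ...]. A call has 1 to 12 rows; each row is the pose to reach, as a shift and turn from the pose commanded when the call began, along the tool's axes at that moment; what a row does not reach only later rows make up. A row lasts 1/12 s, in which the tool goes at most 41.7 mm and 7.16 degrees, less where a joint would pass 70% of its speed; a pose out of reach is approached as far as the arm can. A call with a gripper value outside its range is refused whole. The fingers move at their own pace and stop on an object; the grip force is fixed at half the most. Time passes only in rows, so rows that repeat a pose let the fingers close. It gives the time, the measured TCP pose, the force and the opening at its end, in the units of the state.
- read_state(): the state, without advancing time (a new reading comes with each control period).
- read_camera(name): name is "scene" or "top"; returns the picture (384x512x3 uint8, red, green, blue); there is no depth.
- get_calibration(name): a dict with "mtx" (3x3 intrinsics, pixels), "dist_coeffs" ([k1, k2, p1, p2, k3] as OpenCV has them; the pictures are not rectified), "origin" and "attitude" of the camera in the world. Camera axes: x right, y up, looking along -z (the intrinsics and any distortion apply to the point x, -y, -z); pixel columns grow to the right and rows downward; lengths in m; the calibration is good to about 2 mm. A picture is of the moment at which its call begins. get_calibration takes no time and is no camera call.
- job_done(): hands the job in, once; it reports no verdict.
Trained networks look in the newest picture that a camera, given by its name, has taken for a name from the list of things; names that differ only in an ending like _2 or _b are one class to them, and where a whole thing is asked for, a point or a joint stands for the part that bears it (a point fixed in the world has none). Each returns a list of dicts, best first, with "score" (0 to 1); they miss things now and then, are a little off and sometimes report something else, mostly with a low value. They report only what shows in the picture. A call takes as long as a camera call. They do not tell look-alikes from the thing itself.
- trace(thing, camera): "region" (384x512 bool, what is visible of it).
- landmark_of(thing, camera): "at" ([x, y, z] in m, in the coordinates of the camera as it stood for that picture, good to about 4 mm: a listed point, or the origin of a listed thing).
The state is a dict: "clock": time; "joints": joint angles; "qvel": joint speeds; "tau": joint torques, N m; "tool_pos": TCP position; "orientation": TCP orientation; "wrist_force": force on the tool from outside, world axes, zero at the start; "torque": the same for the moment, N m; "grip_width": finger opening in m.
Only numpy, scipy, OpenCV 4.12 (cv2) and the standard library are available. Lean on these libraries where they do the work, as an engineer would, in place of code of your own. Each camera call takes 0.05 s, during which the arm holds its last target. There are 200 camera calls.

## Working session

There is one attempt and no reset: what is moved stays moved. The work goes in short steps, Python scripts to look and compute and a tool call to move; the robot and the scene stay as the last step left them, time stands still between calls to the robot, and variables do not carry over. Pictures are saved under pics/ and viewed, about 8 in all and at most 12, crops included, and the job is handed in when it is done.

Besides the shell and the picture viewer there is one more tool, called after "Emit:" by a JSON object that holds its "fn" and its "kwargs", one argument or row to a line. arm_command: Moves the arm, as the interface text tells. Its arguments: {"type":"object","properties":{"rows":{"type":"array"}},"required":["rows"]}

```bash
mkdir -p pics; cat > h.py <<'E'
import numpy as np, cv2
from scipy.spatial.transform import Rotation as R
from station import *
def cam(n):
    c=get_calibration(n); a=np.array(c['attitude'],float)
    Rm=a if a.shape==(3,3) else R.from_euler('xyz',a,degrees=True).as_matrix() if a.size==3 else R.from_quat(a).as_matrix()
    return np.array(c['mtx']),np.array(c['dist_coeffs'],float),np.array(c['origin']),Rm
def w2p(n,P):
    K,d,o,Rm=cam(n); q=(np.atleast_2d(P)-o)@Rm*[1,-1,-1]
    return cv2.projectPoints(q,np.zeros(3),np.zeros(3),K,d)[0][:,0]
def p2w(n,uv,z):
    K,d,o,Rm=cam(n); uv=np.array(uv,float).reshape(-1,1,2)
    q=cv2.undistortPoints(uv,K,d)[:,0]; r=np.c_[q[:,0],-q[:,1],-np.ones(len(q))]@Rm.T
    return o+r*((z-o[2])/r[:,2])[:,None]
def lm(t,n):
    K,d,o,Rm=cam(n)
    return [(round(x['score'],2),np.round(o+Rm@np.array(x['at']),4)) for x in landmark_of(t,n)]
E
python3 - <<'E'
from h import *
print(get_calibration('top'),get_calibration('scene'),read_state())
a=read_camera('scene');b=read_camera('top')
cv2.imwrite('pics/a.png',cv2.resize(a,None,fx=1.5,fy=1.5)[:,:,::-1]);cv2.imwrite('pics/b.png',cv2.resize(b,None,fx=1.5,fy=1.5)[:,:,::-1])
for n in('top','scene'):
  for t in('grater','pocket_home','pocket_start','lock_tab','grating_insert','tongue_tip','slicing_insert','red_mug','green_tub','spice'): print(n,t,*lm(t,n))
E
```

```text
{'mtx': array([[362.11161451,   0.        , 254.96256741],
       [  0.        , 362.11161451, 189.69089747],
       [  0.        ,   0.        ,   1.        ]]), 'dist_coeffs': array([0.00175291, 0.        , 0.        , 0.        , 0.        ]), 'origin': array([ 0.42624119, -0.05288591,  1.07989577]), 'attitude': array([  7.24798906,  -1.20255099, -89.43695404])} {'mtx': array([[400.0357318 ,   0.        , 254.06911889],
       [  0.        , 400.0357318 , 196.46012243],
       [  0.        ,   0.        ,   1.        ]]), 'dist_coeffs': array([-0.10107064,  0.        ,  0.        ,  0.        ,  0.        ]), 'origin': array([0.12838007, 0.33484926, 0.83559607]), 'attitude': array([  37.84857857,    0.62603865, -132.27514149])} {'clock': 0.0, 'joints': array([ 6.85834471e+01,  1.96350137e+01,  8.73776706e+01,  7.72967700e-04,
        7.30752121e+01, -8.36459082e+00]), 'qvel': array([ 0.07999935, -0.03165662,  0.11336746, -0.01583551, -0.00156682,
       -0.10596683]), 'tau': array([ 7.21149427e-04, -4.31253254e+01, -2.44213986e+01,  7.17723859e-02,
        5.60727145e-02, -1.55006
[... 1140 characters left out ...]
3 ,  0.1813, -0.0011])) (0.6, array([0.5399, 0.1723, 0.0597]))
scene lock_tab (0.7, array([0.4738, 0.1735, 0.0961])) (0.6, array([ 0.5596, -0.2391,  0.0014])) (0.43, array([ 0.4907, -0.0853, -0.0009]))
scene grating_insert (0.75, array([ 0.5029, -0.29  ,  0.0027])) (0.74, array([3.753e-01, 4.250e-02, 1.000e-04]))
scene tongue_tip (0.89, array([0.3406, 0.0065, 0.0013])) (0.76, array([ 0.5566, -0.2369,  0.0017]))
scene slicing_insert (0.67, array([ 0.4881, -0.0872,  0.0032]))
scene red_mug (0.86, array([ 0.7035, -0.2084,  0.0013])) (0.27, array([ 5.606e-01,  1.766e-01, -1.000e-04]))
scene green_tub (0.9, array([ 0.7466, -0.037 ,  0.    ]))
scene spice (0.78, array([ 0.708 , -0.3374,  0.0035]))
```

View pics/a.png

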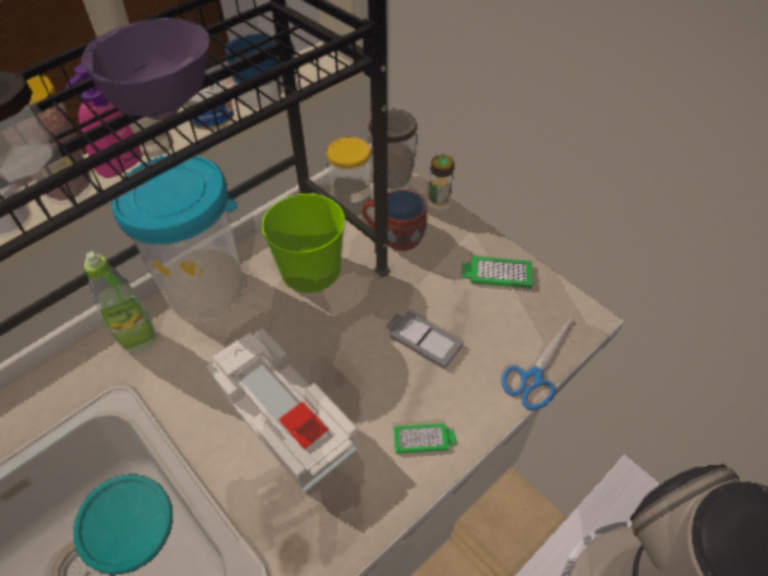

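View pics/b.png

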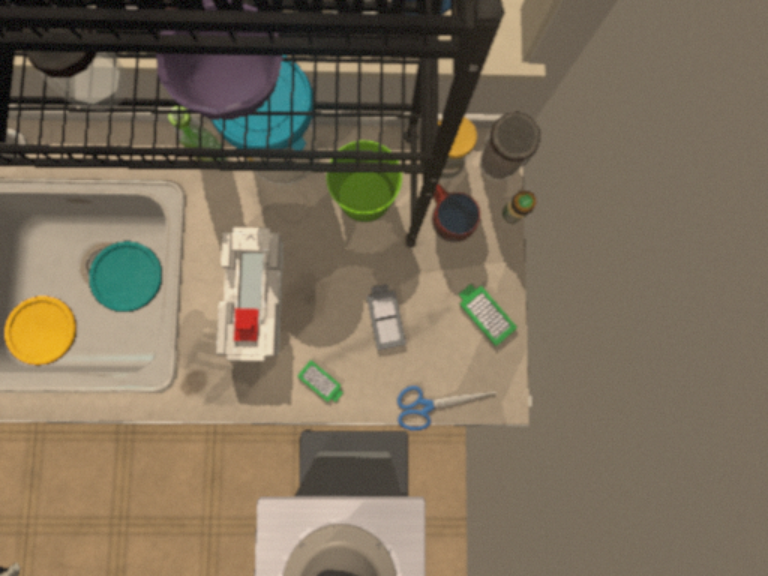

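Candidates for the green insert in the top view: (320,382) and (488,316). The tongue-to-origin distance is 50 mm for the first and 71 mm for the second, so the second, far-right one is the match. The grey insert is at (386,318). I'll check this with rectified crops.

```bash
cat >> h.py <<'E'
def ortho(n,cx,cy,z,w=.3,h=.3,s=1000,img=None):
    # up = +x, left=+y
    img=read_camera(n) if img is None else img
    W,H=int(w*s),int(h*s); j,i=np.meshgrid(np.arange(W),np.arange(H))
    P=np.c_[(cx+h/2-i/s).ravel(),(cy+w/2-j/s).ravel(),np.full(W*H,z)]
    m=w2p(n,P).astype(np.float32).reshape(H,W,2)
    return cv2.remap(img,m[...,0],m[...,1],cv2.INTER_CUBIC)[:,:,::-1].copy()
E
python3 - <<'E'
from h import *
img=read_camera('top')
for n in ('top','scene'):
  if n=='scene': read_camera('scene')
  for r in trace('grating_insert',n):
    c=cv2.findContours(r['region'].astype(np.uint8),0,2)[0]; c=max(c,key=cv2.contourArea)[:,0]
    q=p2w(n,c,0.012)[:,:2]*1000
    print(n,r['score'],cv2.minAreaRect(q.astype(np.float32)))
  for t in('tongue_tip','grating_insert','lock_tab','pocket_home','grater'): print(t,*lm(t,n))
print('post foot',p2w('top',[[273,161]],0),p2w('scene',[[255,181]],0))
a=ortho('top',.507,-.287,.012,.16,.16,2400,img);b=ortho('top',.55,.178,.072,.16,.3,2400,img)
a=cv2.copyMakeBorder(a,0,b.shape[0]-a.shape[0],0,0,0)
cv2.imwrite('pics/c.png',cv2.resize(np.hstack([a,b]),None,fx=.8,fy=.8))
E
```

```text
top 0.79 ((371.5135192871094, 44.466644287109375), (90.17317962646484, 42.05317306518555), 52.17045593261719)
top 0.74 ((510.042724609375, -275.6133117675781), (125.54313659667969, 61.50300216674805), 41.922218322753906)
tongue_tip (0.69, array([ 0.5583, -0.2365,  0.0062])) (0.64, array([0.3387, 0.0087, 0.006 ]))
grating_insert (0.88, array([0.3733, 0.0482, 0.0017])) (0.64, array([ 0.5071, -0.2801,  0.004 ]))
lock_tab (0.61, array([0.4722, 0.182 , 0.0948]))
pocket_home (0.58, array([0.5603, 0.1796, 0.0582]))
grater (0.66, array([0.5654, 0.1718, 0.0007]))
scene 0.96 ((367.81378173828125, 44.125205993652344), (88.27601623535156, 44.93367004394531), 52.938655853271484)
scene 0.7 ((562.177734375, 165.86959838867188), (281.03936767578125, 122.5411148071289), 0.05511453375220299)
scene 0.59 ((507.9162902832031, -277.0091857910156), (127.10600280761719, 65.74360656738281), 41.0197868347168)
tongue_tip (0.82, array([ 0.5589, -0.2359,  0.0038])) (0.6, array([0.3415, 0.0076, 0.0014]))
grating_insert (0.92, array([ 0.3746,  0.0447, -0.0024])) (0.85, array([ 0.5042, -0.2886,  0.0019]))
lock_tab (0.7, array([0.4733, 0.1756, 0.0975]))
pocket_home (0.79, array([0.5642, 0.1762, 0.0583]))
grater (0.78, array([ 0.562 ,  0.1764, -0.0009]))
post foot [[ 0.65245357 -0.12819381  0.        ]] [[ 0.65276671 -0.13298224  0.        ]]
```

View pics/c.png

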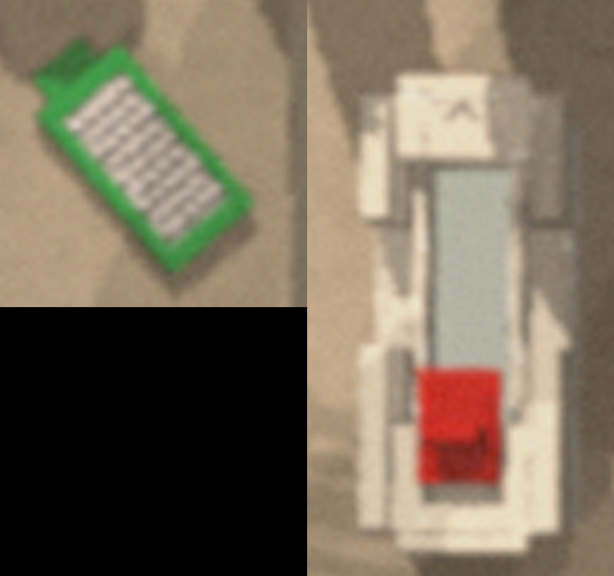

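The left crop shows the chosen insert, about 125x61 mm including its tongue, with the tongue at its upper left (60,65). The right crop shows the grater at yaw ≈ 0, with the red lock partly closed and its nose at (460,370). Estimates:
- **Insert:** (.504,-.284), yaw ≈ 41°.
- **Grater origin:** (.562,.178).
- **Tab:** (.473,.178).

```bash
cat >> h.py <<'E'
def rel(T,yaw,p=None,o=None):
    s=read_state(); p=s['tool_pos'] if p is None else np.array(p); o=s['orientation'] if o is None else o
    A=R.from_euler('xyz',o,degrees=True);B=R.from_euler('xyz',[-90,0,yaw],degrees=True)
    print('rel',np.round(A.inv().apply(np.array(T)-p)*100,2),np.round((A.inv()*B).as_rotvec(),3))
E
python3 -c "
from h import *
rel([.473,.178,.14],0)"
```

```text
rel [ 42.06   8.67 -24.48] [-0.    -0.228  0.   ]
```

Emit:
{"fn": "arm_command", "kwargs": {
  "rows": [
    [42.1, 8.7, -24.5, 0, -0.228, 0, 6],
    [42.1, 8.7, -24.5, 0, -0.228, 0, 6],
    [42.1, 8.7, -24.5, 0, -0.228, 0, 6],
    [42.1, 8.7, -24.5, 0, -0.228, 0, 6],
    [42.1, 8.7, -24.5, 0, -0.228, 0, 6],
    [42.1, 8.7, -24.5, 0, -0.228, 0, 6],
    [42.1, 8.7, -24.5, 0, -0.228, 0, 6],
    [42.1, 8.7, -24.5, 0, -0.228, 0, 6],
    [42.1, 8.7, -24.5, 0, -0.228, 0, 6],
    [42.1, 8.7, -24.5, 0, -0.228, 0, 6],
    [42.1, 8.7, -24.5, 0, -0.228, 0, 6],
    [42.1, 8.7, -24.5, 0, -0.228, 0, 6]
  ]
}}

```text
clock: 2.8
tool_pos: [0.4742, 0.1765, 0.1397]
orientation: [-90.0, -0.0, -0.0]
wrist_force: [0.9, 1.0, -0.4]
grip_width: 0.06
```

Emit:
{"fn": "arm_command", "kwargs": {
  "rows": [
    [-0.1, 3, 0.1, 0, 0, 0, 6],
    [-0.1, 5.8, 0.1, 0, 0, 0, 6],
    [-0.1, 5.8, 0.1, 0, 0, 0, 6],
    [-0.1, 5.8, 0.1, 0, 0, 0, 4],
    [-0.1, 5.8, 0.1, 0, 0, 0, 2],
    [-0.1, 5.8, 0.1, 0, 0, 0, 2],
    [-0.1, 5.8, 0.1, 0, 0, 0, 2],
    [-0.1, 5.8, 0.1, 0, 0, 0, 2]
  ]
}}

```text
clock: 3.47
tool_pos: [0.4723, 0.1785, 0.0832]
orientation: [-90.1, -0.1, 0.1]
wrist_force: [1.1, -19.9, 7.2]
grip_width: 0.0314
```

Emit:
{"fn": "arm_command", "kwargs": {
  "rows": [
    [-0.5, 0, -0.15, 0, 0, 0, 2],
    [-1.0, 0, -0.15, 0, 0, 0, 2],
    [-1.5, 0, -0.15, 0, 0, 0, 2],
    [-2.0, 0, -0.15, 0, 0, 0, 2],
    [-2.4, 0, -0.15, 0, 0, 0, 2],
    [-2.7, 0, -0.15, 0, 0, 0, 2],
    [-2.9, 0, -0.15, 0, 0, 0, 2],
    [-3.0, 0, -0.15, 0, 0, 0, 2],
    [-3.1, 0, -0.15, 0, 0, 0, 2],
    [-3.2, 0, -0.15, 0, 0, 0, 2],
    [-3.2, 0, -0.15, 0, 0, 0, 2],
    [-3.2, 0, -0.15, 0, 0, 0, 2]
  ]
}}

```text
clock: 4.47
tool_pos: [0.4443, 0.1775, 0.0833]
orientation: [-90.0, -0.6, 0.1]
wrist_force: [12.6, -6.3, -2.8]
grip_width: 0.0292
```

Emit:
{"fn": "arm_command", "kwargs": {
  "rows": [
    [0.3, 0, 0, 0, 0, 0, 4],
    [0.3, 0, 0, 0, 0, 0, 6],
    [0.3, 0, 0, 0, 0, 0, 6],
    [0.3, -4, 0, 0, 0, 0, 6],
    [0.3, -8, 0, 0, 0, 0, 8],
    [0.3, -10, 0, 0, 0, 0, 9.1],
    [0.3, -10, 0, 0, 0, 0, 9.1]
  ]
}}

```text
clock: 5.05
tool_pos: [0.4445, 0.1787, 0.1863]
orientation: [-89.9, -0.4, 0.0]
wrist_force: [0.9, -1.0, 0.3]
grip_width: 0.0714
```

```bash
python3 -c "
from h import *
rel([.504,-.284,.12],41)
read_camera('top');print(lm('lock_tab','top'))"
```

```text
rel [  5.87   6.56 -46.29] [ 0.    -0.715  0.008]
[]
```

Emit:
{"fn": "arm_command", "kwargs": {
  "rows": [
    [6, 0, -46.3, 0, -0.715, 0, 9.1],
    [6, 0, -46.3, 0, -0.715, 0, 9.1],
    [6, 0, -46.3, 0, -0.715, 0, 9.1],
    [6, 0, -46.3, 0, -0.715, 0, 9.1],
    [6, 0, -46.3, 0, -0.715, 0, 9.1],
    [6, 0, -46.3, 0, -0.715, 0, 9.1],
    [6, 0, -46.3, 0, -0.715, 0, 9.1],
    [6, 0, -46.3, 0, -0.715, 0, 9.1],
    [6, 0, -46.3, 0, -0.715, 0, 9.1],
    [6, 3, -46.3, 0, -0.715, 0, 9.1],
    [6, 6.6, -46.3, 0, -0.715, 0, 9.1],
    [6, 6.6, -46.3, 0, -0.715, 0, 9.1]
  ]
}}

```text
clock: 6.15
tool_pos: [0.5001, -0.2698, 0.1248]
orientation: [-89.9, -0.0, 40.9]
wrist_force: [0.7, 0.8, -0.9]
grip_width: 0.0907
```

```bash
python3 - <<'E'
from h import *
s=read_state();print(s['clock'],s['tool_pos'],s['orientation'])
rel([.504,-.284,.08],41);rel([.504,-.284,.004],41)
a=read_camera('scene')
for t in('grating_insert','tongue_tip'): print(lm(t,'scene'))
b=ortho('top',.504,-.284,.012,.16,.16,2400);c=ortho('scene',.504,-.284,.012,.16,.16,2400,a)
d=ortho('top',.55,.178,.0755,.13,.3,1280)
b=cv2.copyMakeBorder(np.hstack([b,c]),0,0,0,0,0); 
cv2.imwrite('pics/d.png',np.hstack([b,d])[:, :800*2])
E
```

```text
6.15 [ 0.50007107 -0.26978708  0.12480593] [-8.99017565e+01 -4.69947071e-04  4.09403936e+01]
rel [-0.63  4.48 -1.34] [-0.002 -0.001  0.   ]
rel [-0.63 12.08 -1.35] [-0.002 -0.001  0.   ]
[(0.96, array([ 0.3694,  0.044 , -0.0005])), (0.91, array([ 0.5045, -0.2884,  0.0033])), (0.5, array([ 0.4924, -0.0875,  0.0005]))]
[(0.71, array([0.3418, 0.0087, 0.0018])), (0.56, array([ 0.5596, -0.2386, -0.0013]))]
```

View pics/d.png

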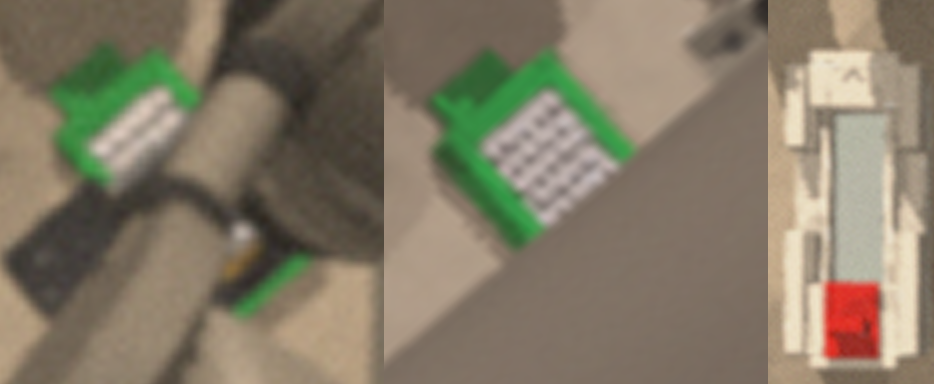

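The lock is now fully back, with its nose at (850,281) → x=.480 and the pocket clear. Both cameras agree on the insert at (.503,-.285), yaw ≈ 40.5°.

Emit:
{"fn": "arm_command", "kwargs": {
  "rows": [
    [0, 3, 0, 0, 0, 0, 9.1],
    [0, 6, 0, 0, 0, 0, 9.1],
    [0, 6, 0, 0, 0, 0, 9.1],
    [0, 6, 0, 0, 0, 0, 9.1]
  ]
}}

```text
clock: 6.73
tool_pos: [0.5003, -0.2665, 0.0667]
orientation: [-89.8, 0.0, 41.1]
wrist_force: [0.1, -0.6, 0.9]
grip_width: 0.0908
```

```bash
python3 -c "
from h import *
rel([.503,-.285,.004],40.5)"
```

```text
rel [-1.01  6.27 -1.59] [-0.003  0.01  -0.   ]
```

Emit:
{"fn": "arm_command", "kwargs": {
  "rows": [
    [-1.0, 0, -1.6, 0, 0.01, 0, 9.1],
    [-1.0, 0, -1.6, 0, 0.01, 0, 9.1],
    [-1.0, 2.5, -1.6, 0, 0.01, 0, 9.1],
    [-1.0, 4.5, -1.6, 0, 0.01, 0, 9.1],
    [-1.0, 6.2, -1.6, 0, 0.01, 0, 9.1],
    [-1.0, 6.2, -1.6, 0, 0.01, 0, 9.1],
    [-1.0, 6.2, -1.6, 0, 0.01, 0, 7],
    [-1.0, 6.2, -1.6, 0, 0.01, 0, 5],
    [-1.0, 6.2, -1.6, 0, 0.01, 0, 4.5],
    [-1.0, 6.2, -1.6, 0, 0.01, 0, 4.5],
    [-1.0, 6.2, -1.6, 0, 0.01, 0, 4.5],
    [-1.0, 6.2, -1.6, 0, 0.01, 0, 4.5]
  ]
}}

```text
clock: 7.73
tool_pos: [0.504, -0.2871, 0.0056]
orientation: [-90.0, -0.0, 40.4]
wrist_force: [-0.8, 1.0, 4.6]
grip_width: 0.0578
```

Emit:
{"fn": "arm_command", "kwargs": {
  "rows": [
    [0, -3, 0, 0, 0, 0, 4.5],
    [0, -7, 0, 0, 0, 0, 4.5],
    [0, -11, 0, 0, 0, 0, 4.5],
    [0, -14, 0, 0, 0, 0, 4.5],
    [0, -15, 0, 0, 0, 0, 4.5],
    [0, -15, 0, 0, 0, 0, 4.5],
    [0, -15, 0, 0, 0, 0, 4.5]
  ]
}}

```text
clock: 8.32
tool_pos: [0.5034, -0.2867, 0.1542]
orientation: [-90.0, 0.0, 40.4]
wrist_force: [-0.4, 0.3, -1.8]
grip_width: 0.0577
```

```bash
python3 -c "
from h import *
rel([.540,.1775,.156],0)"
```

```text
rel [32.88 -0.16 32.98] [-0.001  0.705 -0.   ]
```

Emit:
{"fn": "arm_command", "kwargs": {
  "rows": [
    [2.7, -0.1, 2.7, 0, 0.058, 0, 4.5],
    [5.5, -0.1, 5.5, 0, 0.117, 0, 4.5],
    [8.2, -0.1, 8.2, 0, 0.176, 0, 4.5],
    [11, -0.1, 11, 0, 0.235, 0, 4.5],
    [13.7, -0.1, 13.7, 0, 0.294, 0, 4.5],
    [16.4, -0.1, 16.5, 0, 0.352, 0, 4.5],
    [19.2, -0.1, 19.2, 0, 0.411, 0, 4.5],
    [21.9, -0.1, 22, 0, 0.47, 0, 4.5],
    [24.7, -0.1, 24.7, 0, 0.529, 0, 4.5],
    [27.4, -0.1, 27.5, 0, 0.588, 0, 4.5],
    [30.1, -0.1, 30.2, 0, 0.646, 0, 4.5],
    [32.9, -0.1, 33, 0, 0.705, 0, 4.5]
  ]
}}

```text
clock: 9.32
tool_pos: [0.5387, 0.1791, 0.153]
orientation: [-90.1, 0.3, -0.2]
wrist_force: [0.5, 0.6, -1.0]
grip_width: 0.0577
```

Emit:
{"fn": "arm_command", "kwargs": {
  "rows": [
    [0, 0, 0, 0, 0, 0, 4.5],
    [0, 0, 0, 0, 0, 0, 4.5],
    [0, 0, 0, 0, 0, 0, 4.5],
    [0, 0, 0, 0, 0, 0, 4.5]
  ]
}}

```text
clock: 9.65
tool_pos: [0.5398, 0.1763, 0.1545]
orientation: [-90.0, 0.2, -0.0]
wrist_force: [-0.1, -0.5, -1.1]
grip_width: 0.0572
```

```bash
python3 - <<'E'
from h import *
s=read_state();print(s['tool_pos'],s['orientation'],s['grip_width'])
rel([.540,.1775,.10],0)
z=s['tool_pos'][2]-.0056
for n in ('top','scene'):
  a=read_camera(n)
  for t in('grating_insert','tongue_tip'): print(n,t,lm(t,n))
  if n=='scene':
    b=ortho(n,.56,.178,z,.16,.2,2400,a); c=ortho(n,.55,.178,.07,.16,.3,1600,a)
    cv2.imwrite('pics/e.png',np.hstack([b,c]))
E
```

```text
[0.53975224 0.17626696 0.15451997] [-9.00429359e+01  1.55947109e-01 -3.14303501e-02] 0.057208159324279945
rel [0.04 5.45 0.13] [ 0.001 -0.001 -0.003]
top grating_insert [(0.87, array([ 0.3717,  0.0468, -0.0007])), (0.73, array([0.5436, 0.1776, 0.1526])), (0.72, array([ 0.7029, -0.2035, -0.0012]))]
top tongue_tip [(0.89, array([0.3399, 0.0089, 0.0047])), (0.32, array([ 0.7473, -0.0338,  0.0059]))]
scene grating_insert [(0.97, array([0.541 , 0.1738, 0.1547]))]
scene tongue_tip [(0.75, array([0.6131, 0.1772, 0.1534]))]
```

View pics/e.png

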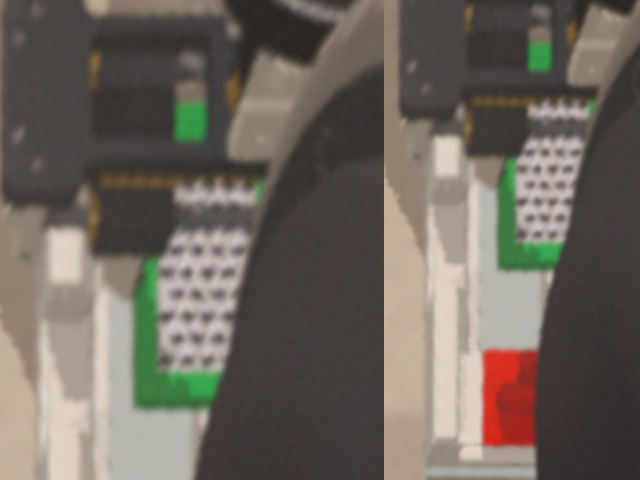

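The insert is held squarely with its tongue towards +x, its near edge is at (180,405) in the left crop, and the pocket is visible beneath. I'm lowering it next.

Emit:
{"fn": "arm_command", "kwargs": {
  "rows": [
    [-0.2, 2.5, 0.12, 0, 0, 0, 4.5],
    [-0.2, 5, 0.12, 0, 0, 0, 4.5],
    [-0.2, 6.5, 0.12, 0, 0, 0, 4.5],
    [-0.2, 6.9, 0.12, 0, 0, 0, 4.5],
    [-0.2, 6.9, 0.12, 0, 0, 0, 4.5],
    [-0.2, 6.9, 0.12, 0, 0, 0, 4.5],
    [-0.2, 6.9, 0.12, 0, 0, 0, 4.5]
  ]
}}

```text
clock: 10.53
tool_pos: [0.5393, 0.1788, 0.0883]
orientation: [-90.0, -0.1, 0.0]
wrist_force: [-0.0, -0.0, -0.4]
grip_width: 0.0572
```

Emit:
{"fn": "arm_command", "kwargs": {
  "rows": [
    [-0.1, 0.5, -0.08, 0, 0, 0, 4.5],
    [-0.1, 1.0, -0.08, 0, 0, 0, 4.5],
    [-0.1, 1.4, -0.08, 0, 0, 0, 4.5],
    [-0.1, 1.7, -0.08, 0, 0, 0, 4.5],
    [-0.1, 2.0, -0.08, 0, 0, 0, 4.5],
    [-0.1, 2.2, -0.08, 0, 0, 0, 4.5],
    [-0.1, 2.3, -0.08, 0, 0, 0, 4.5],
    [-0.1, 2.3, -0.08, 0, 0, 0, 4.5],
    [-0.1, 2.3, -0.08, 0, 0, 0, 4.5]
  ]
}}

```text
clock: 11.28
tool_pos: [0.5373, 0.1779, 0.0639]
orientation: [-90.0, 0.0, 0.0]
wrist_force: [-1.1, -0.1, -1.4]
grip_width: 0.0574
```

Emit:
{"fn": "arm_command", "kwargs": {
  "rows": [
    [0, 0.1, 0, 0, 0, 0, 4.5],
    [0, 0.2, 0, 0, 0, 0, 4.5],
    [0, 0.2, 0, 0, 0, 0, 4.5],
    [0, 0.2, 0, 0, 0, 0, 4.5]
  ]
}}

```text
clock: 11.62
tool_pos: [0.5374, 0.1779, 0.0635]
orientation: [-90.0, -0.1, 0.0]
wrist_force: [-3.9, -1.9, 11.7]
grip_width: 0.0574
```

Emit:
{"fn": "arm_command", "kwargs": {
  "rows": [
    [0.3, -0.1, 0, 0, 0, 0, 4.5],
    [0.6, -0.1, 0, 0, 0, 0, 4.5],
    [0.9, -0.1, 0, 0, 0, 0, 4.5],
    [1.2, -0.1, 0, 0, 0, 0, 4.5],
    [1.5, -0.1, 0, 0, 0, 0, 4.5],
    [1.7, -0.1, 0, 0, 0, 0, 4.5],
    [1.9, -0.1, 0, 0, 0, 0, 4.5],
    [2.1, -0.1, 0, 0, 0, 0, 4.5],
    [2.2, -0.1, 0, 0, 0, 0, 4.5],
    [2.2, -0.1, 0, 0, 0, 0, 4.5]
  ]
}}

```text
clock: 12.45
tool_pos: [0.5585, 0.1778, 0.0635]
orientation: [-90.0, 0.1, 0.0]
wrist_force: [-6.7, -2.3, 8.4]
grip_width: 0.0575
```

Emit:
{"fn": "arm_command", "kwargs": {
  "rows": [
    [0.1, 0, 0, 0, 0, 0, 4.5],
    [0.2, 0, 0, 0, 0, 0, 4.5],
    [0.3, 0, 0, 0, 0, 0, 4.5],
    [0.4, 0, 0, 0, 0, 0, 4.5],
    [0.5, 0, 0, 0, 0, 0, 4.5],
    [0.5, 0, 0, 0, 0, 0, 4.5],
    [0.5, 0, 0, 0, 0, 0, 4.5]
  ]
}}

```text
clock: 13.03
tool_pos: [0.5612, 0.1778, 0.0635]
orientation: [-90.0, 0.4, 0.0]
wrist_force: [-14.9, -0.7, 15.1]
grip_width: 0.0576
```

Emit:
{"fn": "arm_command", "kwargs": {
  "rows": [
    [0.15, 0, 0, 0, 0, 0, 4.5],
    [0.3, 0, 0, 0, 0, 0, 4.5],
    [0.3, 0, 0, 0, 0, 0, 4.5],
    [0.3, 0, 0, 0, 0, 0, 4.5]
  ]
}}

```text
clock: 13.37
tool_pos: [0.5613, 0.1778, 0.0635]
orientation: [-90.1, 0.8, 0.0]
wrist_force: [-23.0, -1.6, 22.6]
grip_width: 0.0572
```

It's against a hard stop at x = .561, so the insert is home. Next I release and rise.

Emit:
{"fn": "arm_command", "kwargs": {
  "rows": [
    [-0.4, -0.05, 0, 0, 0, 0, 4.5],
    [-0.4, -0.05, 0, 0, 0, 0, 6],
    [-0.4, -0.05, 0, 0, 0, 0, 7.4],
    [-0.4, -0.05, 0, 0, 0, 0, 7.4],
    [-0.4, -0.05, 0, 0, 0, 0, 7.4],
    [-0.4, -3, 0, 0, 0, 0, 7.4],
    [-0.4, -7, 0, 0, 0, 0, 7.4],
    [-0.4, -9, 0, 0, 0, 0, 7.4],
    [-0.4, -9, 0, 0, 0, 0, 7.4],
    [-0.4, -9, 0, 0, 0, 0, 7.4]
  ]
}}

```text
clock: 14.2
tool_pos: [0.5643, 0.1781, 0.154]
orientation: [-90.0, -0.2, 0.0]
wrist_force: [-0.2, 0.1, -0.4]
grip_width: 0.0739
```

```bash
python3 - <<'E'
from h import *
s=read_state();print(s['tool_pos'],s['wrist_force'],s['grip_width'])
rel([.4455,.1775,.135],0);rel([.4455,.1775,.083],0)
E
```

```text
[0.56425084 0.17809387 0.15401168] [-0.22547031  0.05966753 -0.41564672] 0.07389362287727544
rel [-11.88   1.87  -0.06] [-0.001  0.     0.003]
rel [-11.9    7.07  -0.06] [-0.001  0.     0.003]
```

Emit:
{"fn": "arm_command", "kwargs": {
  "rows": [
    [-4, 0, -0.05, 0, 0, 0, 6],
    [-8, 0, -0.05, 0, 0, 0, 6],
    [-11.9, 0, -0.05, 0, 0, 0, 6],
    [-11.9, 2, -0.05, 0, 0, 0, 6],
    [-11.9, 5, -0.05, 0, 0, 0, 6],
    [-11.9, 6.5, -0.05, 0, 0, 0, 6],
    [-11.9, 7, -0.05, 0, 0, 0, 6],
    [-11.9, 7, -0.05, 0, 0, 0, 6],
    [-11.9, 7, -0.05, 0, 0, 0, 4],
    [-11.9, 7, -0.05, 0, 0, 0, 2],
    [-11.9, 7, -0.05, 0, 0, 0, 2],
    [-11.9, 7, -0.05, 0, 0, 0, 2]
  ]
}}

```text
clock: 15.2
tool_pos: [0.4449, 0.1775, 0.0836]
orientation: [-90.0, -0.1, 0.0]
wrist_force: [-0.8, -0.1, 0.6]
grip_width: 0.0378
```

Emit:
{"fn": "arm_command", "kwargs": {
  "rows": [
    [0.4, 0, 0, 0, 0, 0, 2],
    [0.8, 0, 0, 0, 0, 0, 2],
    [1.2, 0, 0, 0, 0, 0, 2],
    [1.6, 0, 0, 0, 0, 0, 2],
    [2.0, 0, 0, 0, 0, 0, 2],
    [2.4, 0, 0, 0, 0, 0, 2],
    [2.8, 0, 0, 0, 0, 0, 2],
    [3.1, 0, 0, 0, 0, 0, 2],
    [3.4, 0, 0, 0, 0, 0, 2],
    [3.6, 0, 0, 0, 0, 0, 2],
    [3.7, 0, 0, 0, 0, 0, 2],
    [3.7, 0, 0, 0, 0, 0, 2]
  ]
}}

```text
clock: 16.2
tool_pos: [0.4823, 0.1771, 0.0833]
orientation: [-90.0, -0.1, 0.0]
wrist_force: [-0.2, -2.8, 4.6]
grip_width: 0.0292
```

Emit:
{"fn": "arm_command", "kwargs": {
  "rows": [
    [0.2, 0, 0, 0, 0, 0, 2],
    [0.4, 0, 0, 0, 0, 0, 2],
    [0.6, 0, 0, 0, 0, 0, 2],
    [0.6, 0, 0, 0, 0, 0, 2],
    [0.6, 0, 0, 0, 0, 0, 2]
  ]
}}

```text
clock: 16.62
tool_pos: [0.4847, 0.1771, 0.0831]
orientation: [-90.1, 0.4, 0.0]
wrist_force: [-12.7, -3.4, 13.0]
grip_width: 0.0296
```

Emit:
{"fn": "arm_command", "kwargs": {
  "rows": [
    [0.2, 0, 0, 0, 0, 0, 2],
    [0.4, 0, 0, 0, 0, 0, 2],
    [0.4, 0, 0, 0, 0, 0, 2]
  ]
}}

```text
clock: 16.87
tool_pos: [0.4849, 0.177, 0.0829]
orientation: [-90.1, 0.8, 0.0]
wrist_force: [-24.2, -3.6, 23.3]
grip_width: 0.0295
```

Emit:
{"fn": "arm_command", "kwargs": {
  "rows": [
    [-0.6, 0, 0, 0, 0, 0, 4],
    [-0.6, 0, 0, 0, 0, 0, 6],
    [-0.6, 0, 0, 0, 0, 0, 6],
    [-0.6, 0, 0, 0, 0, 0, 6],
    [-0.6, -4, 0, 0, 0, 0, 6],
    [-0.6, -8, 0, 0, 0, 0, 6],
    [-3, -12, 4, 0, 0, 0, 6],
    [-6, -15, 8, 0, 0, 0, 6],
    [-9, -15, 12, 0, 0, 0, 6],
    [-11, -15, 16, 0, 0, 0, 6],
    [-12, -15, 20, 0, 0, 0, 6],
    [-12, -15, 20, 0, 0, 0, 6]
  ]
}}

```text
clock: 17.87
tool_pos: [0.3708, 0.3792, 0.2337]
orientation: [-89.9, -0.1, -0.0]
wrist_force: [1.6, 0.3, -0.5]
grip_width: 0.06
```

```bash
python3 - <<'E'
from h import *
s=read_state();print(s['tool_pos'],s['wrist_force'],s['clock'])
a=read_camera('top');b=read_camera('scene')
print(lm('lock_tab','top'),lm('lock_tab','scene'),lm('grating_insert','top'),lm('grating_insert','scene'))
cv2.imwrite('pics/f.png',np.hstack([ortho('top',.55,.178,.073,.16,.28,2000,a),ortho('scene',.55,.178,.073,.16,.28,2000,b)]))
E
```

```text
[0.37076942 0.37922857 0.23374148] [ 1.55243954  0.28175741 -0.53470087] 17.8667
[(0.7, array([0.48  , 0.1759, 0.0987]))] [] [(0.83, array([3.758e-01, 4.820e-02, 2.000e-04])), (0.57, array([0.5616, 0.1809, 0.0572]))] []
```

View pics/f.png

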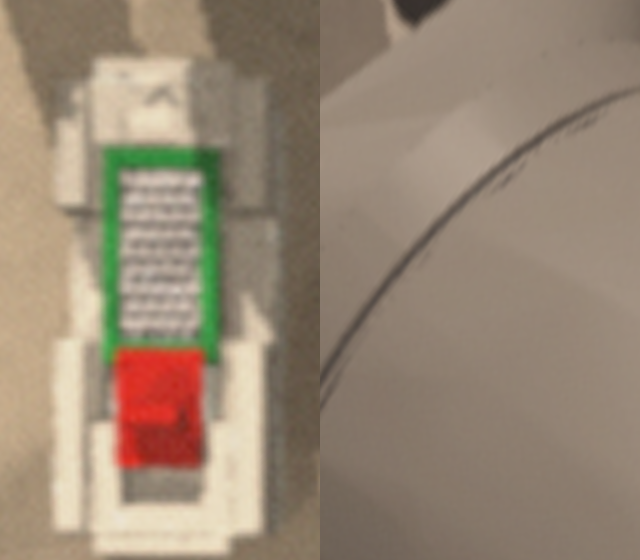

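The top crop shows the green frame against the far deck at (160,147), the tongue hidden, and the red nose over the near edge at (160,350). The nose is at x ≈ .516 (home is about .515) and the tab at .480 (home is .480).

```bash
python3 -c "
from station import *
print(job_done())"
```

```text
the job is handed in; nothing more can be done
None
```

The grater box is set up for grating and the job is handed in, at about 18 s on the clock. I drew the lock back, laid the 110 mm green insert in flat and slid it in to a hard stop at 23 N. I then pushed the lock home to a hard stop at 24 N and moved the arm clear.

**Last checks (top camera):**
- **Insert:** it sits against the far deck with its tongue out of sight. The network puts its centre within about 4 mm of the home position.
- **Lock:** the tab is at x = 0.480, where home should be. The nose overlaps the insert's near edge by about 7 mm, against 8 mm expected.

**Not confirmed:**
- **Scene camera:** the arm blocked its last view, so it could not back up the top camera.
- **Grey insert, tub, mug and spice jar:** I did not measure these again at the end. The arm's path stayed clear of them, and no unexpected forces showed up.

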